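# Open the folding stand and display the photo

### The arm

A 7-joint arm with a two-finger parallel gripper is mounted at the origin on the work surface. World frame = base frame: x ahead of the robot, y to its left, z up, the work surface at z = 0. Lengths are in m, angles in rad, forces in N, time in s.
With the tool pointing down it reaches from about 0.4 to 0.85 m from the base axis. Payload 4.5 kg.
Tool frame: the origin (TCP) lies at the centre of the arm's flange, where the gripper is bolted on; the fingertips stand 173 mm ahead of it and the grasp point (between the pads) lies 155 mm ahead of it; z points along the fingers, y is the line along which they close (so a half turn about z gives the same grasp; the last joint's range is limited). The gripper opens to 85 mm and grips with 20 to 120 N. Pads are 22 mm wide; open, the fingers measure 114 mm over their backs; the gripper's body (76 mm by 85 mm) begins 54 mm behind the grasp point. The pads swing forward as they close: fully open they stand 13 mm farther back than shut.
Start: joints at [-1.176, 0.689, -0.195, 1.565, 0.157, 0.902, -0.215], TCP at [0.221, 0.585, 0.405] pointing down, gripper open.
Joint ranges: [-3.01, 3.01], [-0.46, 2.08], [-1.47, 1.51], [0.13, 2.56], [-1, 4.14], [0.04, 2.09], [-2.66, 2.66]. Speed limits (rad/s): [2.57, 2.57, 3.14, 3.14, 3.14, 3.14, 3.14].

### API

Orientations are given as a unit quaternion [x, y, z, w].
In Python, from station import state, read_camera, camera_params, job_done, recognise, masks_of gives the robot as it stands.
- The arm moves only by the shell command python3 -m pendant 'ROWS' [FORCE]. ROWS is JSON, a list of rows, each a list of 7 numbers: the shift along the tool's x, y, z in m, then the turn, a rotation vector about the tool's x, y, z in rad, then the gripper command: -1 is shut, 1 is fully open, values between are in proportion. In form: [[tx, ty, tz, ax, ay, az, jaw], ...]. A call has 1 to 12 rows; each row is the pose to reach, as a shift and turn from the pose commanded when the call began, along the tool's axes at that moment; what a row does not reach only later rows make up. A row lasts 1/10 s, in which the tool goes at most 50 mm and 8.59 degrees, less where a joint would pass 70% of its speed; a pose out of reach is approached as far as the arm can. A call with a gripper value outside its range is refused whole. The fingers move at their own pace and stop on an object; FORCE is the grip in N (left out, the last holds). Time passes only in rows, so rows that repeat a pose let the fingers close. It gives the time, the measured TCP pose, the force, the opening and the grip force at its end, in the units of the state.
- state(): the state, without advancing time (a new reading comes with each control period).
- read_camera(name): name is "side" or "top"; returns (picture, depth): 420x560x3 uint8, red, green, blue; 420x560 float32, m along the optical axis (not along the pixel's ray), 0 where there is no reading.
- camera_params(name): a dict with "K" (3x3 intrinsics, pixels), "dist_coeffs" ([k1, k2, p1, p2, k3] as OpenCV has them; the pictures are not rectified), "world_from_camera" (4x4, takes a point from camera to world coordinates). Camera axes: x right, y up, looking along -z (the intrinsics and any distortion apply to the point x, -y, -z); pixel columns grow to the right and rows downward; lengths in m; the calibration is good to about 2 mm. A picture is of the moment at which its call begins. camera_params takes no time and is no camera call.
- job_done(): hands the job in; it is judged then, once.
Trained networks look in the newest picture that a camera, given by its name, has taken for a name from the list of things; names that differ only in an ending like _2 or _b are one class to them, and where a whole thing is asked for, a point or a joint stands for the part that bears it (a point fixed in the world has none). Each returns a list of dicts, best first, with "p" (0 to 1); they miss things now and then, are a little off and sometimes report something else, mostly with a low value. They report only what shows in the picture. A call takes as long as a camera call. They do not tell look-alikes from the thing itself.
- recognise(camera, label): "rect" ([left, top, right, bottom] in pixels, round what is visible of it).
- masks_of(camera, label): "mask" (420x560 bool, what is visible of it) and "rect" ([left, top, right, bottom] in pixels, round what is visible of it).
The state is a dict: "clock": time; "qpos": joint angles; "dq": joint speeds; "effort": joint torques, N m; "eef_pos": TCP position; "tool_rot": TCP orientation; "wrist_force": force on the tool from outside, world axes, zero at the start; "ft_torque": the same for the moment, N m; "grip_width": opening from 0.0 (shut) to 1.0 (fully open); "gripper_force": force on a finger pad.
Only numpy, scipy, OpenCV 4.12 (cv2) and the standard library are available. Lean on these libraries where they do the work, as an engineer would, in place of code of your own. Each camera call takes 0.05 s, during which the arm holds its last target. There are 200 camera calls.

### The job

Swing the folding leg of the little display stand up and over with a push until it comes up against its stop, and only then lift the framed photo out of the grooved rack and set it down gently on the stand: upright, centred, its foot behind the two brass lips, its back leaning on the leg and its picture facing the front of the stand. Let go of it and do not disturb the egg timer, the two pebbles or the vase.

Things in the scene. Friction and masses are not known exactly. Their poses are not given: they have to be found in the camera images.
- stand: Folding display stand, fixed: dark wooden base plate 110 (x) x 120 (y) x 14 mm thick. Origin: centre of its underside; +x is the front of the stand, z up. Two brass lips near the front, 8 mm thick (x), 26 mm wide, centred at y = -45 and +45 mm, top at z = 28 mm, rear faces at x = +24 mm. A low dark block behind the leg's hinge is the stop.
- ledge (a point): Where the photo's foot goes: a point on the plate's top at x = +10 mm, y = 0, z = 14 mm of the stand's frame, midway between the lips' rear faces (x = +24 mm) and the front of the leg's hinge barrels (x = -4 mm), 28 mm of room. Axes as the stand's.
- leg_hinge (a point): Centre of the leg's hinge axis, on the stand at x = -10 mm, y = 0, z = 20 mm of its frame; the axis runs along the stand's y.
- leg_bar (a point): Centre of the round copper cross bar (10 mm diameter, 50 mm long along the stand's y) at the free end of the leg, 85 mm from the hinge axis. The leg is a brass plate 36 mm wide, 6 mm thick. Push the bar from its front or under side towards the stand's rear, along the arc about the hinge: up, over the top and back.
- leg (a joint): Angle of the leg: 0 would be folded flat, pointing to the stand's front (+x); pi/2 upright; 1.85 rad is the stop, where it leans 16 degrees rearwards past upright. It starts partly folded, 0.5 to 0.9 rad. Stiff friction hinge (0.05 N m, about 1 N at the bar): it stays where it is left.
- photo_center (a point): Centre of the framed photo: rigid black frame 12 mm thick (its x), 110 mm wide (its y), 150 mm high (its z), about 0.2 kg, loose. Its +x is the picture side, +z its top. It starts upright in the rack's groove. Leaning on the stand its top is tilted rearwards 0.28 to 0.43 rad.
- photo_foot (a point): Centre of the photo's bottom face, 75 mm below its centre; axes as the photo's.
- rack: Light wooden grooved rack, fixed, 50 (x) x 140 (y) x 28 mm high, origin at the centre of its underside. A groove 14 mm wide runs along its y through its middle; the groove's floor is at z = 8 mm, so 20 mm of the photo stands in it, 130 mm above.
- timer: White egg timer, 54 mm diameter, 68 mm high, loose bystander; origin at the centre of its underside.
- pebble_a: Larger black ceramic pebble, 52 mm diameter, 26 mm high, loose bystander; origin at its underside.
- pebble_b: Smaller black ceramic pebble, 40 mm diameter, 22 mm high, loose bystander; origin at its underside.
- vase: Copper-tone vase, 90 mm diameter, 170 mm high, loose bystander; origin at the centre of its underside.
- jewel_box: Small wooden jewellery box with a brass lever latch, fixed, 116 x 166 x 76 mm high; origin at the centre of its underside.
Not all that is in view belongs to the job. There is more than one size of the stand; the job needs the smaller. Of the things that look like the rack, take the one that is nearest to the robot's base at the start.

How it is judged:
On the way, in this order (a step that is already met when the one before it is completed fails the run):
1. the leg is swung out against its stop (within 0.07 rad) while the photo still stands in the rack (value of joint leg above 1.78 rad and distance of photo_center from where it was at the start of the episode below 0.015 m), for 0.2 s.
2. the photo is lifted clear of the rack (z of photo_foot in the frame of rack above 0.035 m), for 0.1 s.
At the end, for the whole second after the job is handed in: The leg is against its stop (within 0.07 rad); the photo stands at rest and released on the stand's plate behind both lips, upright and leaning back on the leg by 0.2 to 0.52 rad, picture to the front, square to the stand within 0.15 rad and centred within 20 mm (value of joint leg above 1.78 rad and angle between photo_center's own z axis and vertical between 0.2 and 0.52 rad and angle between photo_center's own x axis and vertical between 1.05 and 1.38 rad and angle between the y axis of photo_center and the y axis of stand, either way round below 0.15 rad and y of photo_foot in the frame of stand between -0.02 and 0.02 m and x of photo_foot in the frame of stand between -0.006 and 0.026 m and z of photo_foot in the frame of stand between 0.01 and 0.022 m and linear speed of photo below 0.02 m/s); the robot touches nothing.
It fails at once if the photo is dropped (falls freely faster than 0.7 m/s, some 25 mm) (linear speed of photo above 0.7 m/s and contact force between the fingers and photo below 0.1 N).
It fails at once if the egg timer, a pebble or the vase is moved more than 25 mm (distance of any of timer, pebble_a, pebble_b, vase from where it was at the start of the episode above 0.025 m).
It also fails if it takes over 61 s, if anything falls off the work surface, if the arm or the gripper's body presses on something with over 40 N, if the wrist force passes 120 N, or if a joint passes its speed limit or range.

## Working session

There is one attempt and no reset: what is moved stays moved. The work goes in short steps, Python scripts to look and compute and a shell command to move; the robot and the scene stay as the last step left them, time stands still between calls to the robot, and variables do not carry over. Pictures are saved under pics/ and viewed, at most 10 in all, crops included, and the job is handed in when it is done.

```bash
mkdir -p pics; ls
cat > h.py <<'E'
import numpy as np, cv2
from station import *
def snap(name,fn=None):
    p,d=read_camera(name)
    if fn: cv2.imwrite('pics/'+fn,p[:,:,::-1])
    return p,d
def cloud(name,d):
    c=camera_params(name);K=np.array(c['K']);D=np.array(c['dist_coeffs']);T=np.array(c['world_from_camera'])
    h,w=d.shape;u,v=np.meshgrid(np.arange(w),np.arange(h))
    n=cv2.undistortPoints(np.stack([u,v],-1).reshape(-1,1,2).astype(float),K,D).reshape(h,w,2)
    P=np.stack([n[...,0]*d,-n[...,1]*d,-d],-1)
    return P@T[:3,:3].T+T[:3,3]
E
python3 - <<'E'
from h import *
ims=[]
for c in ['top','side']:
    p,d=snap(c); W=cloud(c,d); np.save(c+'W.npy',W); np.save(c+'p.npy',p); cv2.imwrite(f'pics/{c}0.png',p[:,:,::-1])
    for l in ['stand','leg','photo_center','rack','timer','pebble_a','vase','jewel_box']:
        for m in masks_of(c,l):
            if m['p']<.2: continue
            q=W[m['mask']&(d>0)]
            if len(q): print(c,l,round(m['p'],2),m['rect'],len(q),np.median(q,0).round(3),q.min(0).round(3),q.max(0).round(3))
print(state())
for c in ['top','side']: print(np.array(camera_params(c)['world_from_camera']).round(2))
E
```

```text
pics
top stand 0.89 [308.2, 246.7, 370.6, 311.7] 2935 [ 0.342 -0.177  0.021] [ 0.247 -0.274 -0.004] [ 0.451 -0.089  0.044]
top stand 0.7 [297.4, 173.5, 345.1, 225.3] 1508 [ 0.58  -0.134  0.016] [ 0.508 -0.212 -0.005] [ 0.67  -0.067  0.077]
top leg 0.71 [309.3, 179.3, 327.7, 208.7] 322 [ 0.6   -0.129  0.044] [ 0.562 -0.158  0.015] [ 0.644 -0.1    0.077]
top leg 0.63 [314.8, 244.5, 349.4, 290.1] 776 [ 0.378 -0.172  0.032] [ 0.311 -0.214 -0.002] [ 0.451 -0.123  0.04 ]
top photo_center 0.76 [190.3, 195.3, 232.0, 227.5] 428 [0.521 0.188 0.135] [0.499 0.139 0.019] [0.553 0.244 0.164]
top rack 0.84 [190.8, 209.1, 239.3, 232.7] 375 [0.51  0.173 0.027] [0.475 0.117 0.004] [0.542 0.259 0.036]
top rack 0.56 [189.3, 141.0, 233.3, 173.5] 742 [0.717 0.204 0.026] [ 0.669  0.136 -0.004] [0.771 0.276 0.036]
top timer 0.55 [264.2, 243.9, 283.6, 259.1] 238 [0.415 0.003 0.056] [ 0.393 -0.02  -0.002] [0.442 0.031 0.07 ]
top pebble_a 0.67 [285.4, 165.4, 292.9, 177.3] 110 [ 0.671 -0.029  0.02 ] [ 0.655 -0.048  0.001] [ 0.69  -0.014  0.028]
top pebble_a 0.63 [260.7, 164.8, 276.5, 186.8] 185 [0.661 0.03  0.0
[... 2561 characters left out ...]
, -0.00043466]), 'effort': array([-5.46805131e-04, -5.39525235e+01, -1.26688410e+00, -1.58887625e+01,
        1.00965210e-02,  1.26159299e-03, -1.91546184e-05]), 'eef_pos': array([0.22064635, 0.58476316, 0.40471039]), 'tool_rot': array([1.79424591e-01, 9.83771729e-01, 2.82497455e-05, 2.23534155e-05]), 'wrist_force': array([-0.16559982, -0.59168213,  0.23755772]), 'ft_torque': array([-0.03190576,  0.0653417 ,  0.00427384]), 'gripper_force': 0.0, 'grip_width': 0.9973877300894087}
[[ 0.01  0.97 -0.22  0.24]
 [-1.    0.01 -0.   -0.02]
 [-0.    0.22  0.98  1.36]
 [ 0.    0.    0.    1.  ]]
[[ 0.72  0.32 -0.62 -0.41]
 [-0.69  0.34 -0.64 -0.97]
 [ 0.    0.89  0.46  0.79]
 [ 0.    0.    0.    1.  ]]
```

View pics/top0.png

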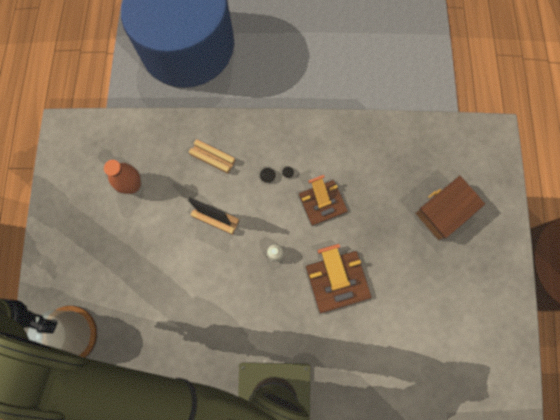

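View pics/side0.png

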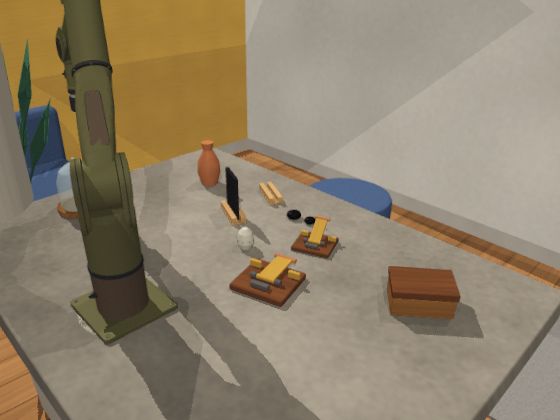

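The top view shows the smaller stand at about (322,200), with its leg and orange bar pointing up in the image (+x, away from the robot). The near rack with the black photo is at (214,216), and the timer is at (274,252). The pebbles are at (267,175) and (288,172), and the larger stand is at (339,278). Next I'll fit the poses.

Run:
```python
from h import *
W=np.load('topW.npy');p=np.load('topp.npy');S=np.load('sideW.npy');sp=np.load('sidep.npy')
def rect(q):
    (c,s,a)=cv2.minAreaRect((q[:,:2]*1000).astype(np.float32)); return np.round(c,1),np.round(s,1),round(a,1)
def sel(W,lo,hi): return np.all((W>lo)&(W<hi),-1)
for n,C in (('top',W),('side',S)):
    m=sel(C,[.49,-.23,.009],[.67,-.05,.018]); print(n,'plate',rect(C[m]),m.sum())
    m=sel(C,[.49,-.23,.009],[.67,-.05,.09]); print(n,'plate all',rect(C[m]),m.sum())
    m=sel(C,[.47,.1,.024],[.56,.28,.031]); print(n,'rack',rect(C[m]),m.sum())
    m=sel(C,[.47,.1,.05],[.56,.28,.17]); q=C[m]; print(n,'photo',rect(q),m.sum(),q[:,2].max())
    m=sel(C,[.47,.1,.142],[.56,.28,.17]); q=C[m]; print(n,'phototop',rect(q),m.sum(),q.mean(0))
    m=sel(C,[.54,-.2,.06],[.7,-.05,.1]); q=C[m]; print(n,'bar',rect(q),q.mean(0),q[:,2].max(),m.sum())
a=cv2.resize(p[165:235,180:250],(400,400),interpolation=3);b=cv2.resize(p[165:235,285:355],(400,400),interpolation=3)
c=cv2.resize(sp[160:230,205:275],(400,300),interpolation=3)[:200] if 0 else None
top=np.hstack([a,b])
a=cv2.resize(sp[165:235,200:340],(800,200*2),interpolation=3)[:,:]
cv2.imwrite('pics/crop1.png',cv2.resize(np.vstack([top,a]),(600,600))[:,:,::-1])
```

```text
top plate (array([ 576.6, -135.1]), array([110.4, 130.7]), 22.6) 839
top plate all (array([ 582.5, -133. ]), array([122.7, 130.7]), 22.3) 1460
top rack (array([525.1, 189.5]), array([139.8,  49.8]), 66.8) 282
top photo (array([526.4, 192.3]), array([112.,  13.]), 67.0) 391 0.16442643604413432
top phototop (array([526.4, 192.1]), array([111.2,  12.8]), 67.0) 206 [0.52523015 0.19114576 0.15672595]
top bar (array([ 627.9, -118.1]), array([29.3, 49.4]), 15.4) [ 0.63150351 -0.11788398  0.06672022] 0.07659752255076135 100
side plate (array([ 576.7, -140.7]), array([113.5, 120.8]), 22.3) 492
side plate all (array([ 584.7, -137.4]), array([131. , 120.6]), 22.0) 996
side rack (array([522.9, 188.3]), array([142.9,  49.1]), 68.0) 156
side photo (array([523.8, 189.7]), array([123.3,  16.5]), 68.1) 390 0.16009921051702203
side phototop (array([523.5, 189.7]), array([123.3,  14.6]), 66.9) 96 [0.51928902 0.1834581  0.1526993 ]
side bar (array([ 634.5, -115.4]), array([35.8, 47.3]), 41.3) [ 0.63088381 -0.11666903  0.06585597] 0.07378683450020662 79
```

View pics/crop1.png

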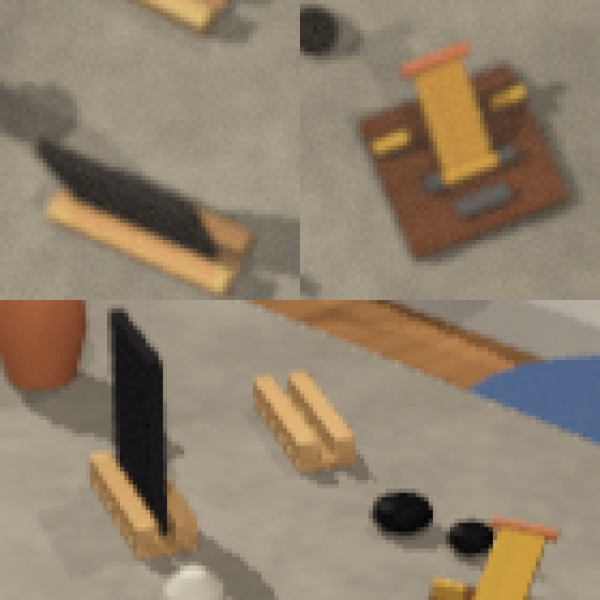

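The crop shows an all-black photo face towards the robot, so its picture should face away. The stand's front is away from the robot at a yaw of about 22°. Next I'll work out the approach for the push.

```bash
cat >> h.py <<'E'
from scipy.spatial.transform import Rotation as R
C=np.array([.577,-.138]); YAW=np.radians(22.3)
def S2W(x,y,z): return np.array([C[0]+x*np.cos(YAW)-y*np.sin(YAW),C[1]+x*np.sin(YAW)+y*np.cos(YAW),z])
def down(yyaw): # tool y axis yaw deg, z down
    a=np.radians(yyaw); y=np.array([np.cos(a),np.sin(a),0]);z=np.array([0,0,-1.]);return R.from_matrix(np.stack([np.cross(y,z),y,z],1))
def rel(tcp,rot):
    s=state();r0=R.from_quat(s['tool_rot']);print('shift',r0.inv().apply(tcp-s['eef_pos']).round(3),'turn',(r0.inv()*rot).as_rotvec().round(3),'at',s['eef_pos'].round(3),r0.as_matrix()[:,1].round(3),r0.as_matrix()[:,2].round(3),'t',s['clock'])
E
python3 - <<'E'
from h import *
r=down(22.3-90)
rel(S2W(.088,0,.373),r); rel(S2W(.088,0,.23),r)
E
```

```text
shift [-0.653 -0.49   0.032] turn [ 0.    -0.     2.392] at [0.221 0.585 0.405] [0.353 0.936 0.   ] [ 0.  0. -1.] t 0.9
shift [-0.653 -0.49   0.175] turn [ 0.    -0.     2.392] at [0.221 0.585 0.405] [0.353 0.936 0.   ] [ 0.  0. -1.] t 0.9
```

```bash
python3 -m pendant '[[-0.653,-0.49,0.032,0,0,2.392,-1],[-0.653,-0.49,0.032,0,0,2.392,-1],[-0.653,-0.49,0.032,0,0,2.392,-1],[-0.653,-0.49,0.032,0,0,2.392,-1],[-0.653,-0.49,0.032,0,0,2.392,-1],[-0.653,-0.49,0.032,0,0,2.392,-1],[-0.653,-0.49,0.032,0,0,2.392,-1],[-0.653,-0.49,0.032,0,0,2.392,-1],[-0.653,-0.49,0.032,0,0,2.392,-1],[-0.653,-0.49,0.032,0,0,2.392,-1],[-0.653,-0.49,0.032,0,0,2.392,-1],[-0.653,-0.49,0.032,0,0,2.392,-1]]'
python3 - <<'E'
from h import *
rel(S2W(.088,0,.373),down(22.3-90));print(state()['qpos'].round(2))
E
```

```text
clock: 2.1
eef_pos: [0.5432, 0.0771, 0.3814]
tool_rot: [0.884, 0.468, 0.0, -0.0]
wrist_force: [1.5, 1.6, -0.6]
grip_width: -0.002
gripper_force: 0.0
shift [-0.086  0.197  0.008] turn [-0.    -0.001  0.586] at [0.543 0.077 0.381] [ 0.828 -0.561  0.   ] [ 0.001  0.001 -1.   ] t 2.1
[-0.37  0.63  0.24  1.84 -0.22  0.7  -0.6 ]
```

```bash
python3 -m pendant '[[-0.086,0.197,0.008,0,0,0.586,-1],[-0.086,0.197,0.008,0,0,0.586,-1],[-0.086,0.197,0.008,0,0,0.586,-1],[-0.086,0.197,0.008,0,0,0.586,-1],[-0.086,0.197,0.008,0,0,0.586,-1],[-0.086,0.197,0.008,0,0,0.586,-1],[-0.086,0.197,0.15,0,0,0.586,-1],[-0.086,0.197,0.15,0,0,0.586,-1],[-0.086,0.197,0.15,0,0,0.586,-1],[-0.086,0.197,0.15,0,0,0.586,-1],[-0.086,0.197,0.15,0,0,0.586,-1]]'
python3 - <<'E'
from h import *
r=down(22.3-90); rel(S2W(.088,0,.223),r)
for t in [.636,.7,.85,1.0,1.15,1.3,1.45,1.6,1.75,1.85,1.9]:
    rel(S2W(-.01+.085*np.cos(t)+.016,0,.173+.02+.085*np.sin(t)-(.018-.009*(t-.63)/1.2)),r)
snap('top','top1.png')
E
```

```text
clock: 3.2
eef_pos: [0.6582, -0.1011, 0.2317]
tool_rot: [0.98, 0.197, -0.0, -0.0]
wrist_force: [0.1, -0.1, 1.0]
grip_width: 0.0
gripper_force: 0.0
shift [-0.001  0.003  0.009] turn [-0.001  0.     0.007] at [ 0.658 -0.101  0.232] [ 0.386 -0.923 -0.001] [-0.001  0.001 -1.   ] t 3.2
shift [-0.015  0.003  0.006] turn [-0.001  0.     0.007] at [ 0.658 -0.101  0.232] [ 0.386 -0.923 -0.001] [-0.001  0.001 -1.   ] t 3.2
shift [-0.018  0.003  0.001] turn [-0.001  0.     0.007] at [ 0.658 -0.101  0.232] [ 0.386 -0.923 -0.001] [-0.001  0.001 -1.   ] t 3.2
shift [-0.027  0.003 -0.009] turn [-0.001  0.     0.007] at [ 0.658 -0.101  0.232] [ 0.386 -0.923 -0.001] [-0.001  0.001 -1.   ] t 3.2
shift [-0.037  0.003 -0.018] turn [-0.001  0.     0.007] at [ 0.658 -0.101  0.232] [ 0.386 -0.923 -0.001] [-0.001  0.001 -1.   ] t 3.2
shift [-0.048  0.003 -0.025] turn [-0.001  0.     0.007] at [ 0.658 -0.101  0.232] [ 0.386 -0.923 -0.001] [-0.001  0.001 -1.   ] t 3.2
shift [-0.06   0.003 -0.03 ] turn [-0.001  0.     0.007] at [ 0.658 -0.101  0.232] [ 0.386 -0.923 -0.001] [-0.001  0.001 -1.   ] t 3.2
shift [-0.073  0.003 -0.034] turn [-0.001  0.     0.007] at [ 0.658 -0.101  0.232] [ 0.386 -0.923 -0.001] [-0.001  0.001 -1.   ] t 3.2
shift [-0.086  0.003 -0.036] turn [-0.001  0.     0.007] at [ 0.658 -0.101  0.232] [ 0.386 -0.923 -0.001] [-0.001  0.001 -1.   ] t 3.2
shift [-0.098  0.003 -0.035] turn [-0.001  0.     0.007] at [ 0.658 -0.101  0.232] [ 0.386 -0.923 -0.001] [-0.001  0.001 -1.   ] t 3.2
shift [-0.107  0.003 -0.034] turn [-0.001  0.     0.007] at [ 0.658 -0.101  0.232] [ 0.386 -0.923 -0.001] [-0.001  0.001 -1.   ] t 3.2
shift [-0.111  0.003 -0.033] turn [-0.001  0.     0.007] at [ 0.658 -0.101  0.232] [ 0.386 -0.923 -0.001] [-0.001  0.001 -1.   ] t 3.2
```

View pics/top1.png

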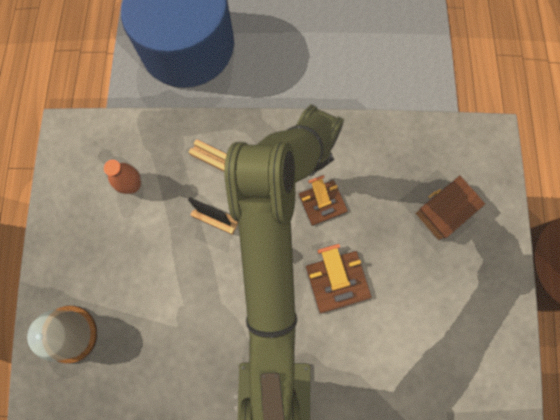

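The hand at about (322,160) is in front of the stand's leg bar at (317,182), and nothing has moved. I'll push along the arc.

```bash
python3 -m pendant '[[-0.005,0.003,0.008,0,0,0.007,-1],[-0.013,0.003,0.008,0,0,0.007,-1],[-0.020,0.003,0.001,0,0,0.007,-1],[-0.027,0.003,-0.008,0,0,0.007,-1],[-0.037,0.003,-0.018,0,0,0.007,-1],[-0.048,0.003,-0.025,0,0,0.007,-1],[-0.060,0.003,-0.030,0,0,0.007,-1],[-0.073,0.003,-0.034,0,0,0.007,-1],[-0.086,0.003,-0.036,0,0,0.007,-1],[-0.098,0.003,-0.035,0,0,0.007,-1],[-0.107,0.003,-0.034,0,0,0.007,-1],[-0.111,0.003,-0.033,0,0,0.007,-1]]'
python3 - <<'E'
from h import *
r=down(22.3-90); rel(S2W(-.01+.085*np.cos(1.9)+.016,0,.173+.02+.085*np.sin(1.9)-.008),r)
p,d=snap('side','side1.png');W=cloud('side',d)
m=np.all((W>[.5,-.22,.085])&(W<[.65,-.08,.115]),-1)&(p[...,0]>150)&(p[...,2]<110);q=W[m];print(m.sum(),q.mean(0) if len(q) else '')
cv2.imwrite('pics/side1.png',cv2.resize(p[170:280,200:360],(800,550))[:,:,::-1])
E
```

```text
clock: 4.45
eef_pos: [0.5605, -0.1459, 0.2663]
tool_rot: [0.981, 0.194, 0.006, 0.0]
wrist_force: [13.6, 8.0, 8.1]
grip_width: -0.003
gripper_force: 8.2
shift [-0.003 -0.001  0.001] turn [ 0.003 -0.012  0.   ] at [ 0.56  -0.146  0.266] [ 0.38  -0.925  0.003] [ 0.013  0.002 -1.   ] t 4.45
40 [ 0.54554212 -0.15173523  0.10434181]
```

View pics/side1.png

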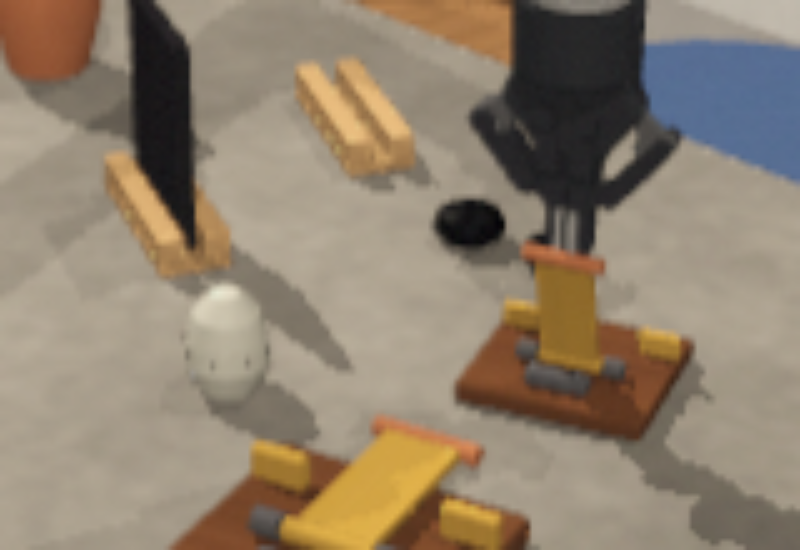

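The side view shows the leg leaning past upright, with its bar at crop (563,258), and the 16 N reaction means it is on its stop. I'll hold briefly, retreat, and go to the photo.

```bash
python3 -m pendant '[[0,0,0,0,0,0,-1],[0,0,0,0,0,0,-1],[0.03,0,0,0,0,0,-1],[0.03,0,-0.05,0,0,0,-1],[0.03,0,-0.1,0,0,0,0.3],[0.03,0,-0.12,0,0,0,1],[0.03,0,-0.12,0,0,0,1]]'
python3 - <<'E'
from h import *
rel(np.array([.525,.190,.36]),down(-23.2))
E
```

```text
clock: 5.2
eef_pos: [0.5844, -0.1376, 0.3877]
tool_rot: [0.981, 0.192, 0.002, 0.001]
wrist_force: [-0.2, 0.0, -0.8]
grip_width: 0.505
gripper_force: 0.0
shift [ 0.068 -0.326  0.027] turn [ 0.005 -0.003 -0.779] at [ 0.584 -0.138  0.388] [ 0.377 -0.926  0.004] [ 0.005 -0.002 -1.   ] t 5.2
```

```bash
python3 -m pendant '[[0.068,-0.326,0.02,0.005,-0.003,-0.779,1],[0.068,-0.326,0.02,0.005,-0.003,-0.779,1],[0.068,-0.326,0.02,0.005,-0.003,-0.779,1],[0.068,-0.326,0.02,0.005,-0.003,-0.779,1],[0.068,-0.326,0.02,0.005,-0.003,-0.779,1],[0.068,-0.326,0.02,0.005,-0.003,-0.779,1],[0.068,-0.326,0.02,0.005,-0.003,-0.779,1],[0.068,-0.326,0.02,0.005,-0.003,-0.779,1],[0.068,-0.326,0.02,0.005,-0.003,-0.779,1],[0.068,-0.326,0.02,0.005,-0.003,-0.779,1]]'
python3 - <<'E'
from h import *
rel(np.array([.525,.190,.298]),down(-23.2))
p,d=snap('side');W=cloud('side',d);p2,d2=snap('top');W2=cloud('top',d2)
m=np.all((W>[.5,-.22,.085])&(W<[.65,-.08,.12]),-1);print('bar',W[m].mean(0),m.sum())
m=np.all((W2>[.5,-.22,.085])&(W2<[.65,-.08,.12]),-1);print('bar',W2[m].mean(0),m.sum())
cv2.imwrite('pics/side2.png',np.vstack([cv2.resize(p[130:250,200:360],(560,420)),cv2.resize(p2[140:240,170:370],(560,180))])[:,:,::-1])
E
```

```text
clock: 6.2
eef_pos: [0.5241, 0.1891, 0.3637]
tool_rot: [0.835, 0.55, -0.003, -0.002]
wrist_force: [-0.1, -0.6, 0.3]
grip_width: 0.996
gripper_force: 0.0
shift [0.001 0.001 0.066] turn [-0.006  0.003 -0.002] at [0.524 0.189 0.364] [ 0.918 -0.395 -0.006] [-0.007 -0.001 -1.   ] t 6.2
bar [ 0.54776747 -0.15256777  0.09926004] 96
bar [ 0.54729732 -0.152439    0.10626262] 62
```

View pics/side2.png

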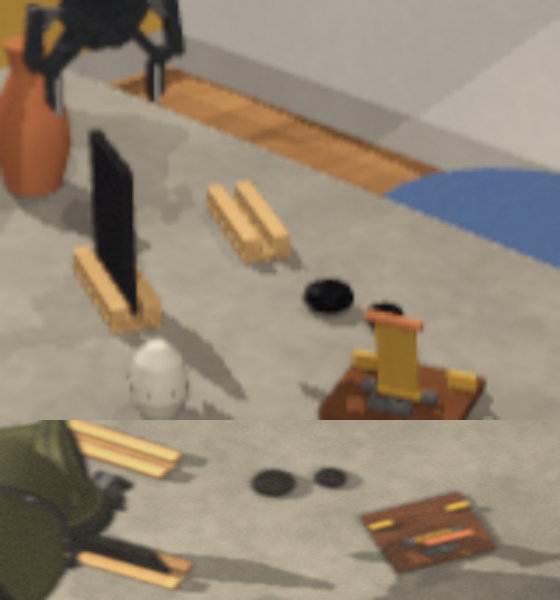

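The leg stays out, with its bar at (393,320) in the upper crop, and the gripper straddles the photo. I'll descend and grip.

```bash
python3 -m pendant '[[0.001,0.001,0.035,-0.006,0.003,-0.002,1],[0.001,0.001,0.066,-0.006,0.003,-0.002,1],[0.001,0.001,0.066,-0.006,0.003,-0.002,0.4],[0.001,0.001,0.066,-0.006,0.003,-0.002,-1],[0.001,0.001,0.066,-0.006,0.003,-0.002,-1],[0.001,0.001,0.066,-0.006,0.003,-0.002,-1],[0.001,0.001,0.066,-0.006,0.003,-0.002,-1],[0.001,0.001,0.066,-0.006,0.003,-0.002,-1],[0.001,0.001,0.066,-0.006,0.003,-0.002,-1],[0.001,0.001,0.066,-0.006,0.003,-0.002,-1]]' 40
```

```text
clock: 7.3
eef_pos: [0.5259, 0.1918, 0.2994]
tool_rot: [0.834, 0.552, 0.002, -0.0]
wrist_force: [-0.5, -0.3, 6.5]
grip_width: 0.131
gripper_force: 40.5
```

```bash
python3 -m pendant '[[0,0,-0.015,0,0,0,-1],[0,0,-0.04,0,0,0,-1],[0,0,-0.07,0,0,0,-1],[0,0,-0.10,0,0,0,-1],[0,0,-0.12,0,0,0,-1],[0,0,-0.12,0,0,0,-1],[0,0,-0.12,0,0,0,-1]]'
python3 - <<'E'
from h import *
# photo in tool: grasp offset; assume held square, foot = TCP+z*(0.2994-0.008)
rel(S2W(.02,0,.42),down(22.3))
p,d=snap('side');W=cloud('side',d)
m=np.all((W>[.47,.1,.1])&(W<[.59,.28,.27]),-1)&(p.max(-1)<70);q=W[m];print(m.sum(),q.min(0),q.max(0))
E
```

```text
clock: 8.0
eef_pos: [0.5245, 0.1916, 0.4175]
tool_rot: [0.834, 0.552, 0.0, -0.001]
wrist_force: [-0.3, 0.1, -2.6]
grip_width: 0.135
gripper_force: 39.5
shift [-0.269  0.191 -0.003] turn [-0.    -0.002 -0.791] at [0.524 0.192 0.417] [ 0.92  -0.391 -0.001] [-0.     0.002 -1.   ] t 8.0
423 [0.49051889 0.13517106 0.13087327] [0.53624251 0.23636143 0.26883516]
```

```bash
cat >> h.py <<'E'
def place(fx,fz,phi=.33,fy=0,L=.2914):
    r=R.from_rotvec(-phi*np.array([-np.sin(YAW),np.cos(YAW),0]))*down(np.degrees(YAW))
    rel(S2W(fx-np.sin(phi)*L,fy,fz+np.cos(phi)*L),r)
E
python3 -m pendant '[[-0.269,0.191,-0.003,0,0,-0.791,-1],[-0.269,0.191,-0.003,0,0,-0.791,-1],[-0.269,0.191,-0.003,0,0,-0.791,-1],[-0.269,0.191,-0.003,0,0,-0.791,-1],[-0.269,0.191,-0.003,0,0,-0.791,-1],[-0.269,0.191,-0.003,0,0,-0.791,-1],[-0.269,0.191,-0.003,0,0,-0.791,-1],[-0.269,0.191,-0.003,0,0,-0.791,-1],[-0.269,0.191,-0.003,0,0,-0.791,-1],[-0.269,0.191,-0.003,0,0,-0.791,-1]]'
python3 -c "
from h import *
place(.014,.12)"
```

```text
clock: 9.05
eef_pos: [0.5953, -0.1289, 0.4193]
tool_rot: [0.556, 0.831, 0.001, -0.002]
wrist_force: [-0.3, 0.4, -3.2]
grip_width: 0.131
gripper_force: 39.8
shift [-0.001 -0.101  0.024] turn [-0.33  -0.005  0.001] at [ 0.595 -0.129  0.419] [0.924 0.381 0.   ] [-0.002  0.004 -1.   ] t 9.05
```

```bash
python3 -m pendant '[[0,-0.025,0,-0.08,0,0,-1],[0,-0.05,0,-0.16,0,0,-1],[-0.001,-0.075,0.012,-0.25,-0.003,0,-1],[-0.001,-0.101,0.024,-0.33,-0.005,0,-1],[-0.001,-0.101,0.024,-0.33,-0.005,0,-1],[-0.001,-0.101,0.024,-0.33,-0.005,0,-1],[-0.001,-0.101,0.024,-0.33,-0.005,0,-1],[-0.001,-0.101,0.024,-0.33,-0.005,0,-1]]'
python3 - <<'E'
from h import *
place(.012,.03);place(.010,.016)
for c in ['side','top']:
    p,d=snap(c);W=cloud(c,d)
    Q=W.copy();Q[...,0]-=C[0];Q[...,1]-=C[1];c_,s_=np.cos(YAW),np.sin(YAW)
    Q=np.stack([c_*Q[...,0]+s_*Q[...,1],-s_*Q[...,0]+c_*Q[...,1],Q[...,2]],-1)
    m=np.all((Q>[-.1,-.09,.115])&(Q<[.08,.09,.235]),-1)&(p.max(-1)<75);q=Q[m];print(c,m.sum(),q.min(0).round(3),q.max(0).round(3))
    if len(q)>20:
        A=np.c_[q[:,1:],np.ones(len(q))];print('x = a*y+b*z+c',np.linalg.lstsq(A,q[:,0],rcond=None)[0].round(3))
    if c=='side':cv2.imwrite('pics/side3.png',cv2.resize(p[120:270,220:380],(640,600))[:,:,::-1])
E
```

```text
clock: 9.85
eef_pos: [0.504, -0.1685, 0.397]
tool_rot: [0.548, 0.82, 0.137, 0.094]
wrist_force: [-0.7, 0.6, -2.7]
grip_width: 0.137
gripper_force: 40.7
shift [ 0.001 -0.033  0.085] turn [0.003 0.003 0.003] at [ 0.504 -0.168  0.397] [0.873 0.362 0.327] [ 0.304  0.121 -0.945] t 9.85
shift [ 0.001 -0.039  0.098] turn [0.003 0.003 0.003] at [ 0.504 -0.168  0.397] [0.873 0.362 0.327] [ 0.304  0.121 -0.945] t 9.85
side 1034 [-0.045 -0.057  0.12 ] [0.018 0.054 0.235]
x = a*y+b*z+c [-0.003 -0.376  0.057]
top 27 [-0.025  0.05   0.145] [0.012 0.055 0.233]
x = a*y+b*z+c [-1.857 -0.323  0.154]
```

View pics/side3.png

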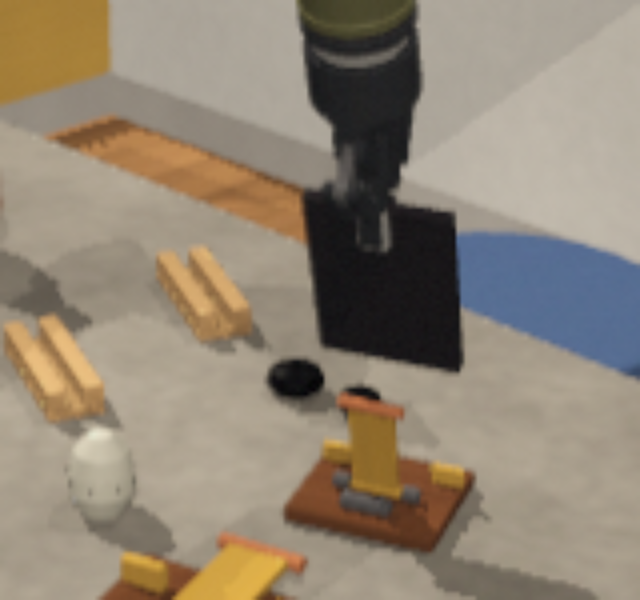

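The photo is held square and centred above the stand, with its back edge at (390,365) and the black back towards the robot. I'll lower it with slightly less tilt.

```bash
python3 -c "
from h import *
place(.011,.03,.31);place(.011,.02,.31)"
```

```text
shift [ 0.001 -0.027  0.085] turn [0.023 0.003 0.003] at [ 0.504 -0.169  0.397] [0.874 0.361 0.327] [ 0.303  0.121 -0.945] t 9.95
shift [ 0.001 -0.031  0.094] turn [0.023 0.003 0.003] at [ 0.504 -0.169  0.397] [0.874 0.361 0.327] [ 0.303  0.121 -0.945] t 9.95
```

```bash
python3 -m pendant '[[0.001,-0.001,0.02,0.023,0.003,0.003,-1],[0.001,-0.008,0.04,0.023,0.003,0.003,-1],[0.001,-0.016,0.06,0.023,0.003,0.003,-1],[0.001,-0.024,0.075,0.023,0.003,0.003,-1],[0.001,-0.027,0.085,0.023,0.003,0.003,-1],[0.001,-0.027,0.085,0.023,0.003,0.003,-1],[0.001,-0.027,0.085,0.023,0.003,0.003,-1]]'
python3 -c "
from h import *
place(.011,.02,.31);place(.011,.016,.31);place(.011,.013,.31)"
```

```text
clock: 10.65
eef_pos: [0.505, -0.1683, 0.3078]
tool_rot: [0.551, 0.82, 0.128, 0.086]
wrist_force: [-0.3, 0.5, -2.8]
grip_width: 0.131
gripper_force: 40.7
shift [ 0.001 -0.003  0.01 ] turn [-0.     0.001 -0.002] at [ 0.505 -0.168  0.308] [0.882 0.359 0.305] [ 0.283  0.115 -0.952] t 10.65
shift [ 0.001 -0.004  0.014] turn [-0.     0.001 -0.002] at [ 0.505 -0.168  0.308] [0.882 0.359 0.305] [ 0.283  0.115 -0.952] t 10.65
shift [ 0.001 -0.005  0.016] turn [-0.     0.001 -0.002] at [ 0.505 -0.168  0.308] [0.882 0.359 0.305] [ 0.283  0.115 -0.952] t 10.65
```

No contact yet. I'll lower it the rest of the way slowly.

```bash
python3 -m pendant '[[0.001,-0.002,0.005,0,0,0,-1],[0.001,-0.003,0.010,0,0,0,-1],[0.001,-0.003,0.012,0,0,0,-1],[0.001,-0.004,0.0135,0,0,0,-1],[0.001,-0.004,0.0135,0,0,0,-1],[0.001,-0.004,0.0135,0,0,0,-1]]'
```

```text
clock: 11.25
eef_pos: [0.5043, -0.1674, 0.2934]
tool_rot: [0.552, 0.82, 0.128, 0.086]
wrist_force: [0.2, 0.3, -2.3]
grip_width: 0.132
gripper_force: 40.8
```

```bash
python3 -m pendant '[[0,-0.0003,0.001,0,0,0,-1],[0,-0.0006,0.002,0,0,0,-1],[0,-0.0006,0.002,0,0,0,-1]]'; python3 -m pendant '[[0,-0.0003,0.001,0,0,0,-1],[0,-0.0003,0.001,0,0,0,-1],[0,-0.0003,0.001,0,0,0,-1]]'
```

```text
clock: 11.55
eef_pos: [0.5042, -0.1674, 0.2931]
tool_rot: [0.551, 0.82, 0.128, 0.087]
wrist_force: [-6.4, -0.9, 16.5]
grip_width: 0.129
gripper_force: 43.8
clock: 11.85
eef_pos: [0.5041, -0.1673, 0.2929]
tool_rot: [0.551, 0.82, 0.128, 0.087]
wrist_force: [-9.4, -0.5, 26.4]
grip_width: 0.135
gripper_force: 45.3
```

```bash
python3 -m pendant '[[0,0.0006,-0.0022,0,0,0,-1],[0,0.0006,-0.0022,0,0,0,-1],[0,0.0006,-0.0022,0,0,0,-1]]'
python3 - <<'E'
from h import *
for c in ['side']:
    p,d=snap(c);W=cloud(c,d)
    Q=W.copy();Q[...,0]-=C[0];Q[...,1]-=C[1];c_,s_=np.cos(YAW),np.sin(YAW)
    Q=np.stack([c_*Q[...,0]+s_*Q[...,1],-s_*Q[...,0]+c_*Q[...,1],Q[...,2]],-1)
    m=np.all((Q>[-.1,-.09,.03])&(Q<[.08,.09,.12]),-1)&(p.max(-1)<60);q=Q[m];print(c,m.sum(),q.min(0).round(3),q.max(0).round(3))
    A=np.c_[q[:,1:],np.ones(len(q))];print('x = a*y+b*z+c',np.linalg.lstsq(A,q[:,0],rcond=None)[0].round(3))
    cv2.imwrite('pics/side4.png',cv2.resize(p[140:270,240:370],(600,600))[:,:,::-1])
E
```

```text
clock: 12.15
eef_pos: [0.5042, -0.1677, 0.2932]
tool_rot: [0.552, 0.82, 0.128, 0.087]
wrist_force: [-4.4, -0.8, 11.0]
grip_width: 0.134
gripper_force: 42.7
side 513 [-0.034 -0.055  0.03 ] [0.003 0.057 0.12 ]
x = a*y+b*z+c [-0.006 -0.317  0.009]
```

View pics/side4.png

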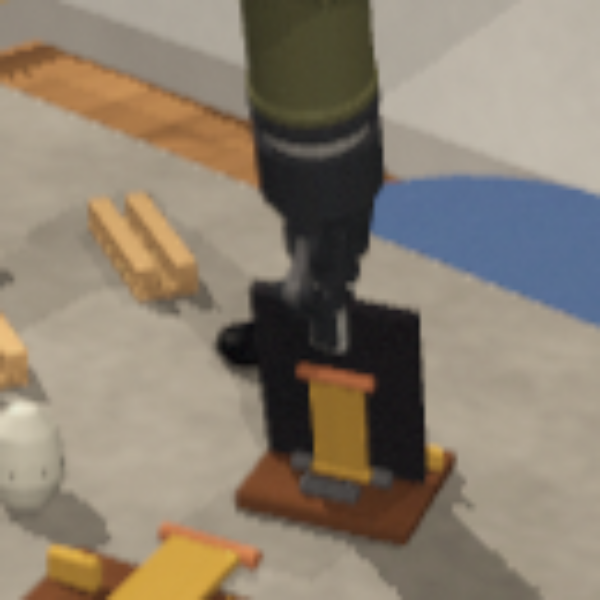

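The photo stands on the plate behind the lips, its back just in front of the bar at crop (337,375). I'll ease off and release it slowly.

```bash
python3 -m pendant '[[0,0.0004,-0.0013,0,0,0,-1],[0,0.0004,-0.0013,0,0,0,-1],[0,0.0004,-0.0013,0,0,0,-0.65],[0,0.0004,-0.0013,0,0,0,-0.6],[0,0.0004,-0.0013,0,0,0,-0.5],[0,0.0004,-0.0013,0,0,0,-0.4],[0,0.0004,-0.0013,0,0,0,-0.2],[0,0.0004,-0.0013,0,0,0,0],[0,0.0004,-0.0013,0,0,0,0.2],[0,0.0004,-0.0013,0,0,0,0.2],[0,0.0004,-0.0013,0,0,0,0.2]]' 20
```

```text
clock: 13.3
eef_pos: [0.5041, -0.1675, 0.2938]
tool_rot: [0.552, 0.82, 0.128, 0.086]
wrist_force: [0.5, -0.4, -0.4]
grip_width: 0.596
gripper_force: 0.0
```

Released; I'll back away along the tool axis.

```bash
python3 -m pendant '[[0,0,-0.02,0,0,0,0.2],[0,0,-0.05,0,0,0,0.2],[0,0,-0.09,0,0,0,0.2],[0,0,-0.13,0,0,0,0.2],[0,0,-0.15,0,0,0,0.2],[0,0,-0.15,0,0,0,0.2],[0,0,-0.15,0,0,0,0.2],[0,0,-0.15,0,0,0,0.2],[0,0,-0.15,0,0,0,0.2],[0,0,-0.15,0,0,0,0.2]]'
python3 - <<'E'
from h import *
p,d=snap('side');W=cloud('side',d)
Q=W.copy();Q[...,0]-=C[0];Q[...,1]-=C[1];c_,s_=np.cos(YAW),np.sin(YAW)
Q=np.stack([c_*Q[...,0]+s_*Q[...,1],-s_*Q[...,0]+c_*Q[...,1],Q[...,2]],-1)
m=np.all((Q>[-.1,-.09,.03])&(Q<[.08,.09,.17]),-1)&(p.max(-1)<60);q=Q[m];print(m.sum(),q.min(0).round(3),q.max(0).round(3))
A=np.c_[q[:,1:],np.ones(len(q))];print('x = a*y+b*z+c',np.linalg.lstsq(A,q[:,0],rcond=None)[0].round(3))
cv2.imwrite('pics/side5.png',cv2.resize(p[140:270,240:370],(600,600))[:,:,::-1])
E
```

```text
clock: 14.3
eef_pos: [0.462, -0.1844, 0.4357]
tool_rot: [0.551, 0.82, 0.128, 0.085]
wrist_force: [0.1, 0.2, 0.0]
grip_width: 0.597
gripper_force: 0.0
901 [-0.051 -0.055  0.03 ] [0.007 0.057 0.163]
x = a*y+b*z+c [-0.007 -0.337  0.009]
```

View pics/side5.png

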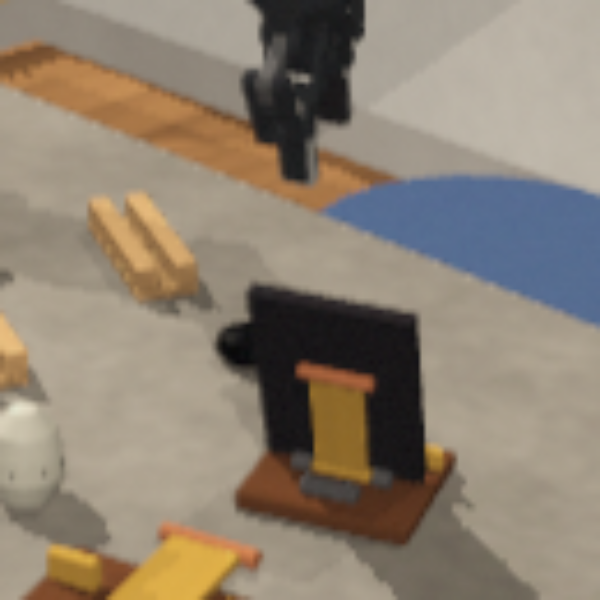

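The photo leans on the leg at about 0.33 rad, centred and square with its foot on the plate, and the gripper is clear of it, so I'm handing in.

```bash
python3 -c "
from station import *
print(job_done())"
```

```text
the job is handed in; nothing more can be done
None
```

I swung the leg to its stop, then set the photo on the smaller stand leaning back about 0.33 rad, centred and released, and handed the job in at about 14 s; no verdict came back, and I inferred picture-to-front from the all-black back facing the robot.

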